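Sweep the carrot slices off the cutting board into the prep tray

TASK

Clear the cutting board: with shut fingers, sweep the three carrot slices along the board and off its side edge, so that all three drop into the plain, undivided steel tray. Push them, do not pick them up; leave the salt shaker standing where it is on the board and the ramekin and jar where they are, and let nothing fall into the divided garnish tray or on the table.

Things in the scene. Friction and masses are not known exactly. Their poses are not given: they have to be found in the camera images.
- board: white plastic cutting board on a low steel stand, fixed; 260 mm along its x, 280 mm along its y, flat top without rim 60 mm above the table. Origin on the table under the board's centre; z up. Its two side edges at y = +140 and y = -140 mm each have a tray below them, one plain and one divided, on either side from start to start
- plain_tray: plain, undivided, empty steel tray, fixed, 250 mm along x by 140 mm along y, 38 mm high, walls and floor 3 mm. Parallel to the board, its centre 206 mm from the board's centre along the board's y (either side), so that its near wall is tucked 4 mm under the board's edge and its rim is 22 mm below the board's top. Origin at the centre of its underside, on the table
- garnish_tray: steel tray of the same size on the board's other side, fixed, with two partitions across x making three compartments with sliced garnish in them; nothing is to fall into it. Origin at the centre of its underside, on the table
- carrot0_center (a point): thick round carrot slice: an orange disc with a paler core, 34 mm in diameter and 18 mm high, about 20 g, lying flat on the board, loose. Slides when pushed; the three are alike. This point is its centre, 9 mm above the board's top at the start
- carrot1_center (a point): thick round carrot slice: an orange disc with a paler core, 34 mm in diameter and 18 mm high, about 20 g, lying flat on the board, loose. Slides when pushed; the three are alike. This point is its centre, 9 mm above the board's top at the start
- carrot2_center (a point): thick round carrot slice: an orange disc with a paler core, 34 mm in diameter and 18 mm high, about 20 g, lying flat on the board, loose. Slides when pushed; the three are alike. This point is its centre, 9 mm above the board's top at the start
- shaker: salt shaker standing on the board: clear cylinder with paper-white salt and a steel cap, 41 mm in diameter, 58 mm high, 130 g, loose; to be left alone. Origin at the centre of its foot. Carrot slices and shaker stand in four rows, 55 mm apart along the board's x (each within about 5 mm), one thing to a row in any order, so that the path from each carrot slice along the board's y to either side edge is free
- ramekin: white ceramic ramekin (open cup), 72 mm across, 42 mm high, on the table just beyond the board's far edge, 150 g, loose; to be left alone. Origin at the centre of its underside
- jar: small amber glass jar with a steel lid, 56 mm across, 60 mm high, on the table just beyond the board's far edge, 200 g, loose; to be left alone. Origin at the centre of its underside

How it is judged:
By the outcome, as a careful person would: the job done as asked, in the order asked, and still so for the second after the job is handed in, with the robot touching nothing.
It also fails if it takes over 48 s, if anything falls off the work surface, if the arm or the gripper's body presses on something with over 40 N, if the wrist force passes 120 N, or if a joint passes its speed limit or range.

ROBOT

A 6-joint arm with a two-finger parallel gripper is mounted at the origin on the work surface. World frame = base frame: x ahead of the robot, y to its left, z up, the work surface at z = 0. Lengths are in m, angles in rad, forces in N, time in s.
With the tool pointing down it reaches from about 0.375 to 0.9 m from the base axis. Payload 3.1 kg.
Tool frame: the origin (TCP) lies at the very end of the fingers, on their centre line; the grasp point (between the pads) lies 19 mm behind it (manip.grip_point_offset is the distance from the TCP to the grasp point, in m); x points along the fingers, z is the direction in which the jaws open and shut, and the axes are right-handed (so a half turn about x gives the same grasp; the last joint's range is limited). The gripper opens to 87 mm and grips with 3 to 60 N. Pads are 19 mm wide; open, the fingers measure 117 mm over their backs; the gripper's body (75 mm by 190 mm) begins 51 mm behind the grasp point.
Start: joints at [0.989, 0.527, 1.433, -0, 1.181, -0.178], TCP at [0.246, 0.575, 0.223] pointing down, gripper open.
Joint ranges: [-3.08, 3.08], [-0.75, 2.2], [0.22, 2.44], [-1.43, 4.57], [0, 2.65], [-2.85, 2.85]. Speed limits (rad/s): [2.79, 2.79, 3.14, 3.14, 3.14, 3.14].

INTERFACE

Orientations are given as a unit quaternion [w, x, y, z].
In Python, from cell import manip gives the robot as it stands. The module is installed in compiled form; this text tells all that it offers.
- The arm moves only by the shell command python3 -m creep 'ROWS' [OPENING]. ROWS is JSON, a list of rows, each a list of 2 entries, a list of its own where there are three numbers: the shift along the tool's x, y, z in m, then the turn about the tool's x in rad. A call has 1 to 8 rows; each row shifts and turns the pose as measured when the row begins, along the tool's axes as they then stand; what a row does not reach is not made up. A row lasts 1/10 s, in which the tool goes at most 50 mm and 8.59 degrees, less where a joint would pass 70% of its speed; a pose out of reach is approached as far as the arm can. A call is refused whole if a number of a shift passes 0.05 or a number of a turn 0.15, either way. A call with a gripper value outside its range is refused whole. OPENING is the finger opening in m, from 0 to 0.087, set as the call begins (- or left out, the last holds). The fingers move at their own pace and stop on an object; the grip force is fixed at half the most. Time passes only in rows, so rows that do not move let the fingers close. It gives the time, the measured TCP pose, the force and the opening at its end, in the units of the state.
- manip.observe(): the state, without advancing time (a new reading comes with each control period).
- manip.grab_frame(name): name is "side" or "top"; returns the picture (384x512x3 uint8, red, green, blue); there is no depth.
- manip.calibration(name): a dict with "fx", "fy", "cx", "cy" (pixels), "pose" (4x4, takes a point from camera to world coordinates). Camera axes: x right, y up, looking along -z (the intrinsics and any distortion apply to the point x, -y, -z); pixel columns grow to the right and rows downward; lengths in m; the calibration is good to about 2 mm. A picture is of the moment at which its call begins. calibration takes no time and is no camera call.
- manip.hand_in(): hands the job in, once; it reports no verdict.
The state is a dict: "time": time; "joint_pos": joint angles; "joint_vel": joint speeds; "tau": joint torques, N m; "ee_pos": TCP position; "eef_rot": TCP orientation; "ft_force": force on the tool from outside, world axes, zero at the start; "wrist_torque": the same for the moment, N m; "grip_width": finger opening in m.
Only numpy, scipy, OpenCV 4.12 (cv2) and the standard library are available. Lean on these libraries where they do the work, as an engineer would, in place of code of your own. Each camera call takes 0.05 s, during which the arm holds its last target.

## Working session

There is one attempt and no reset: what is moved stays moved. The work goes in short steps, Python scripts to look and compute and a shell command to move; the robot and the scene stay as the last step left them, time stands still between calls to the robot, and variables do not carry over. Pictures are saved under pics/ and viewed, and the job is handed in when it is done.

```bash
mkdir -p pics; python3 - <<'E'
from cell import manip
import cv2
for n in("top","side"):
    cv2.imwrite(f"pics/{n}0.png",manip.grab_frame(n)[:,:,::-1])
    c=manip.calibration(n);print(n,c)
print(manip.observe())
E
```

```text
top {'fx': 388.36148076400104, 'fy': 388.36148076400104, 'cx': 253.1322877597486, 'cy': 195.38133833051535, 'pose': array([[ 0.01712576,  0.99450225, -0.10330529,  0.5219824 ],
       [-0.99916172,  0.01318   , -0.03875761,  0.00171395],
       [-0.03718297,  0.10388244,  0.99389429,  0.93071655],
       [ 0.        ,  0.        ,  0.        ,  1.        ]])}
side {'fx': 426.2255287092806, 'fy': 426.2255287092806, 'cx': 257.24873878613306, 'cy': 193.34373908692186, 'pose': array([[-0.78660532,  0.30863917, -0.534784  ,  0.19393622],
       [-0.61710831, -0.36390101,  0.69767714,  0.52059358],
       [ 0.02072206,  0.8788162 ,  0.47671027,  0.43223427],
       [ 0.        ,  0.        ,  0.        ,  1.        ]])}
{'time': 0.1, 'joint_pos': array([ 9.88473063e-01,  5.28379523e-01,  1.43376486e+00,  3.51422011e-06,
        1.18140710e+00, -1.78506327e-01]), 'joint_vel': array([-0.00034436, -0.00250555, -0.00352218, -0.00042807, -0.00039904,
       -0.00162569]), 'tau': array([-2.94248457e-04, -4.40986776e+01, -1.77151072e+01,  6.34948723e-02,
        5.34177327e-02, -5.72699469e-05]), 'ee_pos': array([0.24519062, 0.57418311, 0.22166857]), 'eef_rot': array([ 0.58947551, -0.38984435,  0.59074948,  0.38930073]), 'ft_force': array([1.01913955, 0.190347  , 0.22475406]), 'wrist_torque': array([-0.01283036, -0.00395261, -0.03284532]), 'grip_width': 0.08709898819617135}
```

View pics/top0.png

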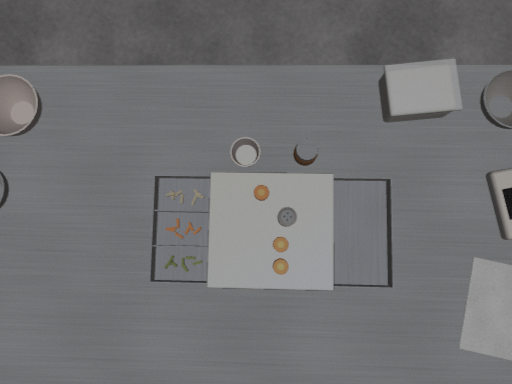

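View pics/side0.png

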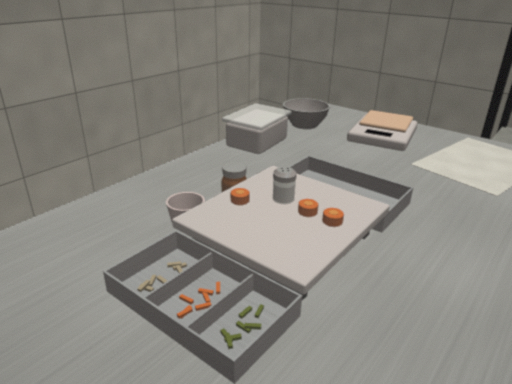

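The top view shows the plain tray on the right (world −y), carrots at about (261,192), (281,244), (281,266), and the shaker at (287,217). The garnish tray is on the left, and the ramekin and jar are beyond the far edge. Next I'll measure positions.

```bash
cat > h.py <<'E'
import cv2,numpy as np
from cell import manip
def ray(n,uv,z):
    c=manip.calibration(n);P=c["pose"]
    d=P[:3,:3]@np.array([(uv[0]-c["cx"])/c["fx"],-(uv[1]-c["cy"])/c["fy"],-1])
    o=P[:3,3];return o+d*(z-o[2])/d[2]
def blobs(n,im):
    hsv=cv2.cvtColor(im,cv2.COLOR_RGB2HSV)
    m=cv2.inRange(hsv,(3,120,90),(28,255,255))
    k,l,s,c=cv2.connectedComponentsWithStats(m)
    return [(s[i,4],c[i],ray(n,c[i],.072).round(4)) for i in range(1,k) if s[i,4]>60]
E
python3 - <<'E'
from h import *
t=cv2.imread("pics/top0.png")[:,:,::-1].copy();s=cv2.imread("pics/side0.png")[:,:,::-1].copy()
for b in blobs("top",t):print("top",b)
for b in blobs("side",s):print("side",b)
g=cv2.cvtColor(t,cv2.COLOR_RGB2GRAY)
m=(g>150).astype(np.uint8);m[:165]=0;m[300:]=0;m[:,:200]=0;m[:,345:]=0
c=max(cv2.findContours(m,0,2)[0],key=cv2.contourArea)
r=cv2.minAreaRect(c);print(r)
for p in cv2.boxPoints(r):print(p,ray("top",p,.06).round(4))
print("center",ray("top",r[0],.06))
print("shaker cap",ray("top",(287,217),.118),"side",ray("side",(284,174),.118))
print("jar",ray("top",(307,147),.06)," ram",ray("top",(245,153),.042))
from scipy.spatial.transform import Rotation as R
q=manip.observe()["eef_rot"];print(R.from_quat(q[[1,2,3,0]]).as_matrix().round(3))
E
```

```text
top (np.int32(128), array([260.859375 , 192.2578125]), array([0.6185, 0.0181, 0.072 ]))
top (np.int32(100), array([280.12, 243.34]), array([ 0.5064, -0.0258,  0.072 ]))
side (np.int32(233), array([239.68669528, 195.35622318]), array([0.617 , 0.0192, 0.072 ]))
side (np.int32(262), array([307.85877863, 206.76717557]), array([ 0.5037, -0.0245,  0.072 ]))
side (np.int32(285), array([332.79298246, 216.17192982]), array([ 0.4563, -0.0249,  0.072 ]))
side (np.int32(162), array([204.41975309, 298.37654321]), array([0.4819, 0.2454, 0.072 ]))
side (np.int32(82), array([184.6097561 , 311.36585366]), array([0.4844, 0.2758, 0.072 ]))
((270.65283203125, 230.69125366210938), (124.23189544677734, 115.030029296875), 0.7742201685905457)
[207.7654 287.3617] [0.4067 0.1325 0.06  ]
[209.31972 172.34216] [0.664  0.1365 0.06  ]
[333.54028 174.02081] [ 0.6632 -0.1446  0.06  ]
[331.98596 289.04034] [ 0.4091 -0.1402  0.06  ]
center [ 0.53381487 -0.00479847  0.06      ]
shaker cap [ 0.56204489 -0.03808207  0.118     ] side [ 0.55427163 -0.02264544  0.118     ]
jar [ 0.72469179 -0.08498529  0.06      ]  ram [0.71341201 0.05703893 0.042     ]
[[-0.001 -0.92   0.393]
 [-0.002  0.393  0.92 ]
 [-1.     0.    -0.002]]
```

```bash
python3 - <<'E'
import cv2
a=cv2.imread("pics/top0.png")[120:300,140:400]
cv2.imwrite("pics/topz.png",cv2.resize(a,None,fx=3,fy=3,interpolation=2))
E
```

```text
(no output)
```

View pics/topz.png

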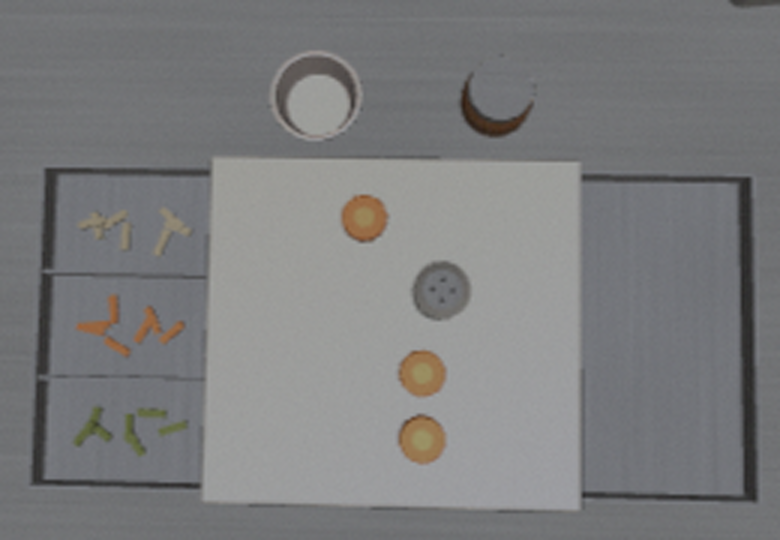

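```bash
python3 -m creep '[[[0,0,0],0.146],[[0,0,0],0.146],[[0,0,0],0.146],[[0,0,0],0.146],[[0,0,0],0.146],[[0,0,0],0.146],[[0,0,0],0.146],[[0,0,0],0.146]]' 0; python3 - <<'E'
from h import *
from scipy.spatial.transform import Rotation as R
q=manip.observe()["eef_rot"];print(R.from_quat(q[[1,2,3,0]]).as_matrix().round(3))
E
```

```text
time: 0.9
ee_pos: [0.2431, 0.5711, 0.2167]
eef_rot: [0.705, 0.008, 0.709, -0.016]
ft_force: [0.6, 0.8, -0.3]
grip_width: 0.0308
[[-0.007  0.035  0.999]
 [-0.011  0.999 -0.035]
 [-1.    -0.011 -0.007]]
```

```bash
python3 -m creep '[[[0,-0.04,0.028],-0.035],[[0,-0.04,0.028],0],[[0,-0.04,0.028],0],[[0,-0.04,0.028],0],[[0,-0.04,0.028],0],[[0,-0.04,0.028],0],[[0,-0.04,0.028],0],[[0,-0.04,0.028],0]]' 0; python3 - <<'E'
from h import *
from scipy.spatial.transform import Rotation as R
q=manip.observe()["eef_rot"];print(R.from_quat(q[[1,2,3,0]]).as_matrix().round(3))
E
```

```text
time: 1.7
ee_pos: [0.4672, 0.2464, 0.2148]
eef_rot: [0.703, -0.008, 0.711, 0.0]
ft_force: [-0.3, 0.3, -0.5]
grip_width: 0.0006
[[-0.011 -0.011  1.   ]
 [-0.01   1.     0.011]
 [-1.    -0.01  -0.011]]
```

```bash
python3 -m creep '[[[0,-0.032,0.025],0],[[0,-0.032,0.025],0],[[0,-0.032,0.025],0],[[0,-0.032,0.025],0],[[0,-0.031,0.025],0],[[0,-0.03,0.026],0],[[0,0,0],0]]'; python3 - <<'E'
from h import *
from scipy.spatial.transform import Rotation as R
q=manip.observe()["eef_rot"];print(R.from_quat(q[[1,2,3,0]]).as_matrix().round(3))
E
```

```text
time: 2.4
ee_pos: [0.6273, 0.0433, 0.2121]
eef_rot: [0.703, -0.005, 0.711, -0.003]
ft_force: [-0.2, 0.5, 0.2]
grip_width: 0.0006
[[-0.012 -0.003  1.   ]
 [-0.012  1.     0.003]
 [-1.    -0.012 -0.012]]
```

```bash
python3 -m creep '[[[0,0.016,-0.008],0],[[0.04,0,0],0],[[0.04,0,0],0],[[0.03,0,0],0],[[0.015,0,0],0],[[0,0,0],0]]'; python3 - <<'E'
from h import *
cv2.imwrite("pics/s1.png",manip.grab_frame("side")[:,:,::-1])
t=manip.grab_frame("top");cv2.imwrite("pics/t1.png",t[:,:,::-1])
print(manip.observe()["ee_pos"],blobs("top",t))
E
```

```text
time: 3.0
ee_pos: [0.6097, 0.0687, 0.0835]
eef_rot: [0.701, -0.005, 0.713, -0.0]
ft_force: [-0.9, -0.9, 0.1]
grip_width: 0.0006
[0.6117545  0.06825805 0.08585492] [(np.int32(73), array([263.42465753, 193.32876712]), array([0.6161, 0.0124, 0.072 ])), (np.int32(100), array([280.17, 243.39]), array([ 0.5063, -0.0259,  0.072 ]))]
```

View pics/s1.png

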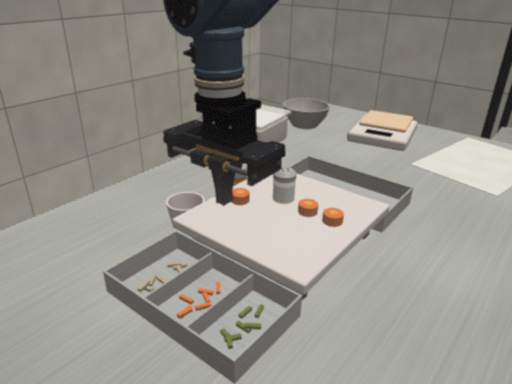

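View pics/t1.png

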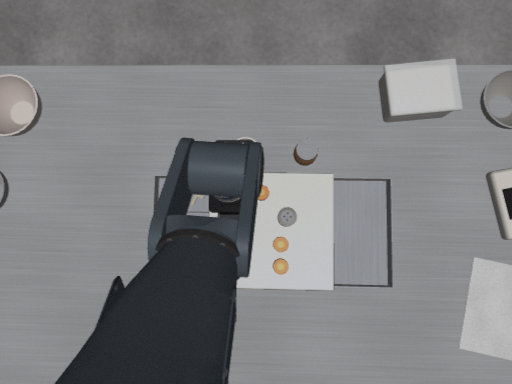

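The fingers stand shut on the +y side of the far carrot (side view around (222,200)) and everything else is undisturbed. I'll lower and centre before sweeping.

```bash
python3 -m creep '[[[0.01,0,0.006],0],[[0.008,0,0],0],[[0,0,0],0]]'; python3 - <<'E'
from h import *
print(manip.observe()["ee_pos"])
E
```

```text
time: 3.4
ee_pos: [0.6201, 0.0698, 0.0703]
eef_rot: [0.705, -0.006, 0.709, 0.0]
ft_force: [-0.9, 1.0, -0.6]
grip_width: 0.0004
[0.62005468 0.06982867 0.0702957 ]
```

```bash
python3 -m creep '[[[0.003,-0.01,-0.002],0],[[0,-0.012,0],0],[[0,-0.012,0],0],[[0,-0.012,0],0],[[0,-0.012,0],0],[[0,0,0],0]]'; python3 - <<'E'
from h import *
t=manip.grab_frame("top");s=manip.grab_frame("side")
cv2.imwrite("pics/s2.png",s[:,:,::-1])
print(manip.observe()["ee_pos"]);print(*blobs("top",t),sep="\n");print(*blobs("side",s),sep="\n")
E
```

```text
time: 4.0
ee_pos: [0.6196, 0.0046, 0.069]
eef_rot: [0.706, -0.005, 0.708, -0.001]
ft_force: [0.7, 0.5, -0.0]
grip_width: 0.0002
[0.61935175 0.00617749 0.06892626]

(np.int32(143), array([256.35664336, 187.11188811]), array([ 0.614 , -0.0243,  0.072 ]))
(np.int32(260), array([307.89230769, 206.75      ]), array([ 0.5037, -0.0246,  0.072 ]))
(np.int32(282), array([332.84397163, 216.15248227]), array([ 0.4563, -0.025 ,  0.072 ]))
(np.int32(159), array([204.53459119, 298.33333333]), array([0.4818, 0.2453, 0.072 ]))
(np.int32(82), array([184.6097561 , 311.36585366]), array([0.4844, 0.2758, 0.072 ]))
```

View pics/s2.png

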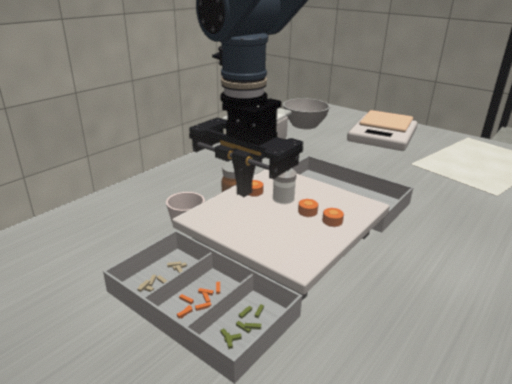

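Carrot is at (256,187) ahead of the fingers and is moving in front of them; the shaker at (285,185) has not moved. Continuing.

```bash
python3 -m creep '[[[0.002,-0.012,-0.001],0],[[0,-0.012,0],0],[[0,-0.012,0],0],[[0,-0.012,0],0],[[0,-0.012,0],0],[[0,-0.012,0],0],[[0,0,0],0]]'; python3 - <<'E'
from h import *
t=manip.grab_frame("top");s=manip.grab_frame("side")
cv2.imwrite("pics/s3.png",s[:,:,::-1])
print(manip.observe()["ee_pos"]);print(*blobs("top",t),sep="\n")
E
```

```text
time: 4.8
ee_pos: [0.6189, -0.0716, 0.0673]
eef_rot: [0.706, -0.006, 0.708, -0.0]
ft_force: [-0.6, 0.3, 0.3]
grip_width: 0.0006
[ 0.61844528 -0.07000964  0.06720595]
```

View pics/s3.png

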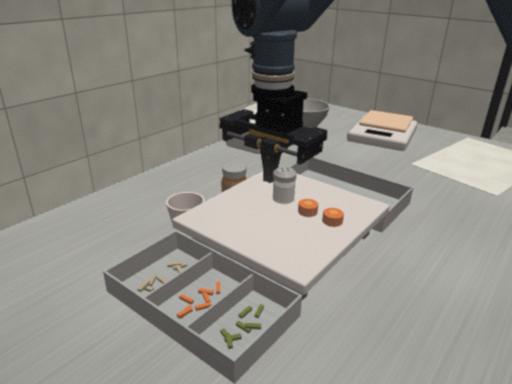

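Carrot is hidden behind the finger and shaker; the shaker is standing at (285,185) as before. Continue to the edge, slower.

```bash
python3 -m creep '[[[0,-0.012,0],0],[[0,-0.012,0],0],[[0,-0.012,0],0],[[0,-0.01,0],0],[[0,-0.01,0],0],[[0,-0.01,0],0],[[0,-0.01,0],0],[[0,-0.008,0],0]]'; python3 - <<'E'
from h import *
t=manip.grab_frame("top");s=manip.grab_frame("side")
cv2.imwrite("pics/s4.png",s[:,:,::-1]);cv2.imwrite("pics/t4.png",t[:,:,::-1])
print(manip.observe()["ee_pos"]);print(*blobs("top",t),sep="\n");print(*blobs("side",s),sep="\n")
E
```

```text
time: 5.7
ee_pos: [0.6192, -0.1595, 0.0678]
eef_rot: [0.705, -0.007, 0.709, 0.001]
ft_force: [-1.1, -0.3, 0.9]
grip_width: 0.0004
[ 0.6193882  -0.15997312  0.0678629 ]
(np.int32(98), array([280.06122449, 243.48979592]), array([ 0.5061, -0.0256,  0.072 ]))
(np.int32(256), array([308.03125   , 206.65234375]), array([ 0.5037, -0.025 ,  0.072 ]))
(np.int32(284), array([332.8556338 , 216.14788732]), array([ 0.4563, -0.025 ,  0.072 ]))
(np.int32(162), array([204.40740741, 298.37654321]), array([0.4819, 0.2454, 0.072 ]))
(np.int32(81), array([184.65432099, 311.2962963 ]), array([0.4844, 0.2757, 0.072 ]))
```

View pics/s4.png

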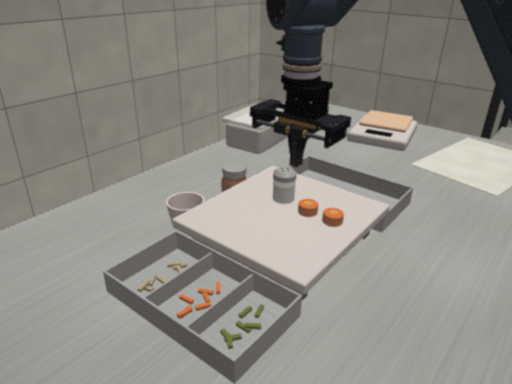

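View pics/t4.png

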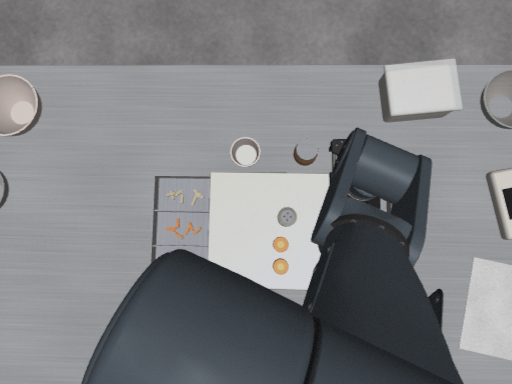

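The carrot has left the board; the shaker and other carrots are unmoved. I'll raise the arm, cross over, and check the tray.

```bash
python3 -m creep '[[[-0.04,0,0],0],[[-0.04,0,0],0],[[-0.035,0,0],0],[[0,0.036,-0.022],0],[[0,0.036,-0.022],0],[[0,0.036,-0.022],0],[[0,0.036,-0.022],0],[[0,0.036,-0.022],0]]'; python3 - <<'E'
from h import *
t=manip.grab_frame("top");s=manip.grab_frame("side")
cv2.imwrite("pics/s5.png",s[:,:,::-1]);cv2.imwrite("pics/t5.png",t[:,:,::-1])
print(manip.observe()["ee_pos"]);print(*blobs("top",t),sep="\n");print(*blobs("side",s),sep="\n")
E
```

```text
time: 6.6
ee_pos: [0.5087, 0.0222, 0.1863]
eef_rot: [0.708, -0.004, 0.706, -0.001]
ft_force: [1.4, 1.2, -0.3]
grip_width: 0.0006
[0.50453081 0.02529787 0.18570733]
(np.int32(102), array([337.17647059, 195.44117647]), array([ 0.6136, -0.1504,  0.072 ]))
(np.int32(254), array([308.01181102, 206.64566929]), array([ 0.5038, -0.025 ,  0.072 ]))
(np.int32(279), array([332.94982079, 216.06810036]), array([ 0.4563, -0.0253,  0.072 ]))
(np.int32(160), array([204.50625, 298.29375]), array([0.4819, 0.2453, 0.072 ]))
(np.int32(81), array([184.65432099, 311.2962963 ]), array([0.4844, 0.2757, 0.072 ]))
```

View pics/t5.png

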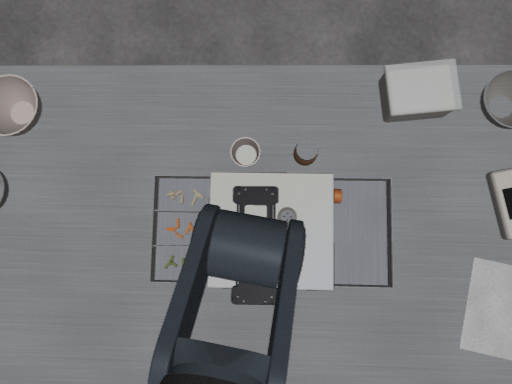

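View pics/s5.png

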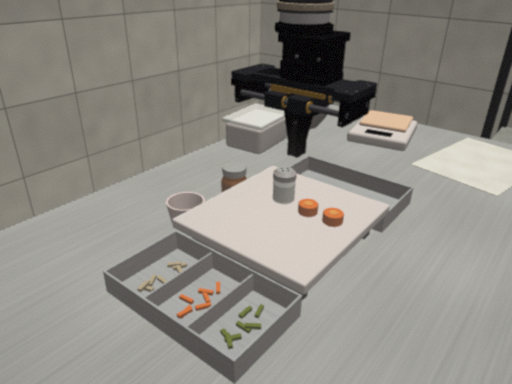

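Carrot A is in the plain tray, seen in the top view at (338,196) just past the board's edge. The others are undisturbed. On to carrot B.

```bash
python3 -m creep '[[[0.03,0,0],0],[[0.03,0,0],0],[[0.03,0,0],0],[[0.015,0,0],0],[[0,0,0],0],[[0,0,0],0]]'; python3 - <<'E'
from h import *
from scipy.spatial.transform import Rotation as R
s=manip.grab_frame("side")
cv2.imwrite("pics/s6.png",s[:,:,::-1])
o=manip.observe();print(o["ee_pos"]);print(*blobs("side",s)[:3],sep="\n")
q=o["eef_rot"];print(R.from_quat(q[[1,2,3,0]]).as_matrix().round(3))
E
```

```text
time: 7.3
ee_pos: [0.5087, 0.0256, 0.0801]
eef_rot: [0.709, -0.007, 0.705, 0.003]
ft_force: [-0.6, -0.1, -0.8]
grip_width: 0.0007
[0.50890058 0.02557173 0.08034091]
(np.int32(275), array([307.54181818, 206.80727273]), array([ 0.5041, -0.024 ,  0.072 ]))
(np.int32(290), array([332.76896552, 216.30344828]), array([ 0.4562, -0.0245,  0.072 ]))
(np.int32(159), array([204.53459119, 298.33333333]), array([0.4818, 0.2453, 0.072 ]))
[[ 0.006 -0.014  1.   ]
 [-0.007  1.     0.014]
 [-1.    -0.007  0.006]]
```

View pics/s6.png

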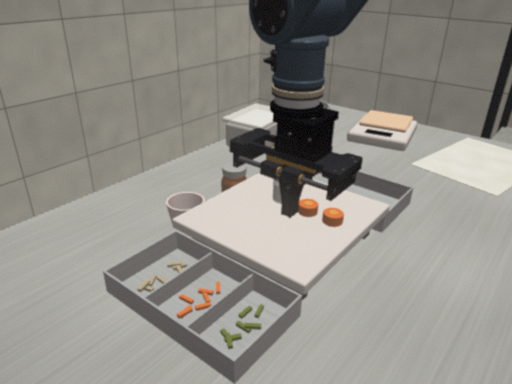

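Fingers are right behind carrot B (308,207). Lower, then sweep.

```bash
python3 -m creep '[[[0.007,0,-0.003],0.01],[[0.005,0,0],0],[[0,0,0],0]]'; python3 -m creep '[[[0,-0.01,0],0],[[0,-0.012,0],0],[[0,-0.012,0],0],[[0,-0.012,0],0],[[0,0,0],0]]'; python3 - <<'E'
from h import *
s=manip.grab_frame("side")
cv2.imwrite("pics/s7.png",s[:,:,::-1])
o=manip.observe();print(o["ee_pos"],o["ft_force"]);print(*blobs("side",s)[:3],sep="\n")
E
```

```text
time: 7.65
ee_pos: [0.5078, 0.0249, 0.0699]
eef_rot: [0.711, -0.004, 0.703, -0.002]
ft_force: [1.8, 0.5, 0.4]
grip_width: 0.0002
time: 8.15
ee_pos: [0.509, -0.026, 0.0712]
eef_rot: [0.712, -0.004, 0.702, -0.002]
ft_force: [0.2, 1.1, -0.2]
grip_width: 0.0002
[ 0.50875893 -0.02536878  0.07118961] [ 0.16843154 -0.14984211  0.58409081]
(np.int32(142), array([318.15492958, 200.66197183]), array([ 0.5013, -0.0539,  0.072 ]))
(np.int32(287), array([332.81184669, 216.22299652]), array([ 0.4562, -0.0248,  0.072 ]))
(np.int32(161), array([204.48447205, 298.22981366]), array([0.482 , 0.2452, 0.072 ]))
```

View pics/s7.png

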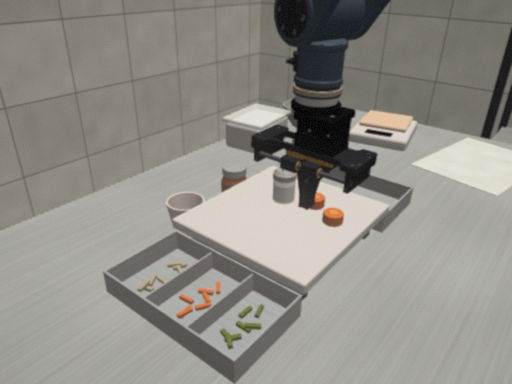

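```bash
python3 -m creep '[[[0.004,-0.012,0],0],[[0,-0.012,0],0],[[0,-0.012,0],0],[[0,-0.012,0],0],[[0,-0.012,0],0],[[0,-0.012,0],0],[[0,0,0],0]]'; python3 - <<'E'
from h import *
t=manip.grab_frame("top");s=manip.grab_frame("side")
cv2.imwrite("pics/s8.png",s[:,:,::-1])
o=manip.observe();print(o["ee_pos"],o["ft_force"]);print(*blobs("side",s)[:3],sep="\n")
print(*blobs("top",t),sep="\n")
E
```

```text
time: 8.9
ee_pos: [0.5091, -0.1042, 0.0673]
eef_rot: [0.712, -0.004, 0.702, -0.002]
ft_force: [0.2, -0.2, -0.1]
grip_width: 0.0004
[ 0.50841339 -0.10268644  0.06721571] [-0.21113963 -0.17281505 -0.13364817]
(np.int32(117), array([340.56410256, 184.28205128]), array([ 0.5015, -0.1349,  0.072 ]))
(np.int32(281), array([332.97864769, 216.16014235]), array([ 0.4561, -0.0251,  0.072 ]))
(np.int32(160), array([204.50625, 298.29375]), array([0.4819, 0.2453, 0.072 ]))
```

View pics/s8.png

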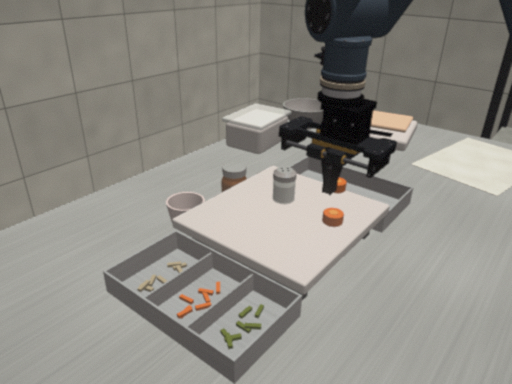

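Carrot B at (340,184) is still in front of the fingers and nearing the edge. Finishing the sweep and lifting.

```bash
python3 -m creep '[[[0,-0.01,0],0],[[0,-0.01,0],0],[[0,-0.01,0],0],[[0,-0.01,0],0],[[0,-0.01,0],0],[[0,-0.01,0],0],[[0,0,0],0]]'; python3 -m creep '[[[0,0,0],0],[[-0.03,0,0],0],[[-0.04,0,0],0],[[-0.03,0.02,0],0],[[0,0.04,-0.012],0],[[0,0.04,-0.012],0],[[0,0.04,-0.013],0],[[0,0.04,-0.013],0]]'; python3 - <<'E'
from h import *
t=manip.grab_frame("top");s=manip.grab_frame("side")
cv2.imwrite("pics/s9.png",s[:,:,::-1]);cv2.imwrite("pics/t9.png",t[:,:,::-1])
o=manip.observe();print(o["ee_pos"],o["ft_force"]);print(*blobs("side",s)[:3],sep="\n")
print(*blobs("top",t),sep="\n")
E
```

```text
time: 9.7
ee_pos: [0.5088, -0.1672, 0.0678]
eef_rot: [0.711, -0.005, 0.703, -0.001]
ft_force: [0.5, -0.8, -0.2]
grip_width: 0.0003
time: 10.5
ee_pos: [0.4587, 0.0148, 0.1699]
eef_rot: [0.713, -0.002, 0.701, -0.004]
ft_force: [0.3, 0.8, -0.3]
grip_width: 0.0004
[0.4552071  0.01800996 0.16936386] [-0.58965798  0.06925807  0.09415698]
(np.int32(269), array([333.14869888, 215.94423792]), array([ 0.4562, -0.0259,  0.072 ]))
(np.int32(161), array([204.48447205, 298.22981366]), array([0.482 , 0.2452, 0.072 ]))
(np.int32(81), array([184.65432099, 311.2962963 ]), array([0.4844, 0.2757, 0.072 ]))
(np.int32(102), array([337.17647059, 195.44117647]), array([ 0.6136, -0.1504,  0.072 ]))
(np.int32(104), array([337.56730769, 243.71153846]), array([ 0.5078, -0.1507,  0.072 ]))
```

View pics/s9.png

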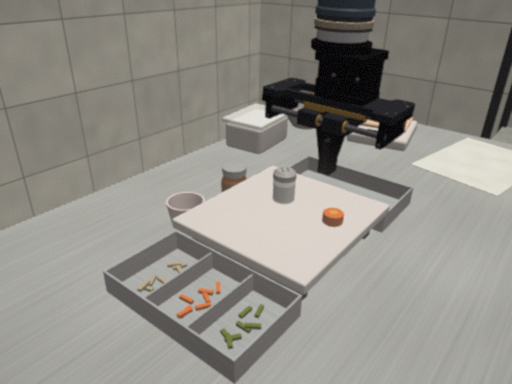

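View pics/t9.png

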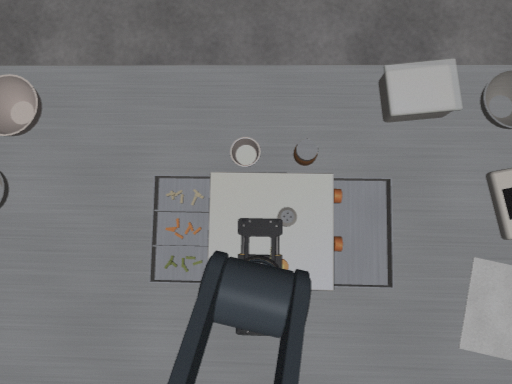

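Carrots A (338,196) and B (338,244) are both in the plain tray. C (333,216 in the side view) is left. Its row is x≈0.457; descending.

```bash
python3 -m creep '[[[0.02,0.006,0],0],[[0.03,0,0],0],[[0.03,0,0],0],[[0.012,0,0],0],[[0,0,0],0],[[0,0,0],0]]'; python3 - <<'E'
from h import *
from scipy.spatial.transform import Rotation as R
s=manip.grab_frame("side")
cv2.imwrite("pics/s10.png",s[:,:,::-1])
o=manip.observe();print(o["ee_pos"]);print(*blobs("side",s)[:2],sep="\n")
q=o["eef_rot"];print(R.from_quat(q[[1,2,3,0]]).as_matrix().round(3))
E
```

```text
time: 11.2
ee_pos: [0.4593, 0.0246, 0.0762]
eef_rot: [0.714, -0.006, 0.7, 0.001]
ft_force: [-0.2, -0.9, -0.2]
grip_width: 0.0005
[0.45940958 0.02455406 0.07642256]
(np.int32(261), array([333.63218391, 216.31800766]), array([ 0.455 , -0.0254,  0.072 ]))
(np.int32(161), array([204.45341615, 298.31677019]), array([0.4819, 0.2453, 0.072 ]))
[[ 0.02  -0.01   1.   ]
 [-0.008  1.     0.01 ]
 [-1.    -0.008  0.02 ]]
```

View pics/s10.png

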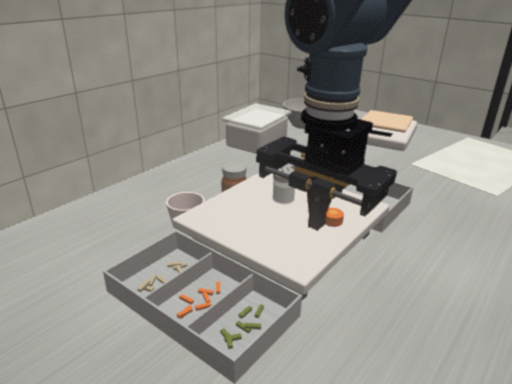

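```bash
python3 -m creep '[[[0.008,0,-0.002],0.01],[[0.001,-0.01,0],0],[[0,-0.012,0],0],[[0,-0.012,0],0],[[0,-0.012,0],0],[[0,-0.012,0],0],[[0,-0.012,0],0],[[0,0,0],0]]'; python3 - <<'E'
from h import *
s=manip.grab_frame("side")
cv2.imwrite("pics/s11.png",s[:,:,::-1])
o=manip.observe();print(o["ee_pos"],o["ft_force"]);print(*blobs("side",s)[:2],sep="\n")
E
```

```text
time: 12.05
ee_pos: [0.4603, -0.0542, 0.0705]
eef_rot: [0.717, -0.003, 0.697, -0.004]
ft_force: [-0.2, -0.0, 0.3]
grip_width: 0.0002
[ 0.45998495 -0.05356383  0.07046751] [-0.01806335  0.25125257  0.86716725]
(np.int32(133), array([351.63157895, 203.72932331]), array([ 0.4517, -0.0819,  0.072 ]))
(np.int32(161), array([204.51552795, 298.34782609]), array([0.4818, 0.2453, 0.072 ]))
```

View pics/s11.png

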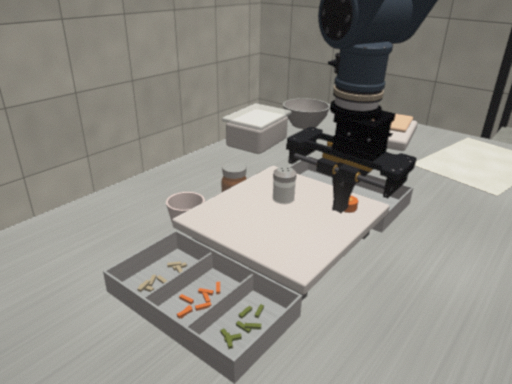

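Carrot C, now at (352,204), is moving ahead of the fingers. Continuing.

```bash
python3 -m creep '[[[0.003,-0.012,0],0],[[0,-0.012,0],0],[[0,-0.012,0],0],[[0,-0.012,0],0],[[0,0,0],0]]'; python3 - <<'E'
from h import *
s=manip.grab_frame("side")
o=manip.observe();print(o["ee_pos"],o["ft_force"]);print(*blobs("side",s)[:2],sep="\n")
E
python3 -m creep '[[[0,-0.01,0],0],[[0,-0.01,0],0],[[0,-0.01,0],0],[[0,-0.01,0],0],[[0,-0.01,0],0],[[0,-0.01,0],0],[[0,0,0],0],[[0,0,0],0]]'
```

```text
time: 12.6
ee_pos: [0.4599, -0.1052, 0.0676]
eef_rot: [0.717, -0.003, 0.697, -0.004]
ft_force: [1.6, 0.1, 0.6]
grip_width: 0.0004
[ 0.45947976 -0.10449146  0.06753089] [ 0.35149048  0.0163971  -0.18584617]
(np.int32(118), array([365.49152542, 192.59322034]), array([ 0.4512, -0.1349,  0.072 ]))
(np.int32(161), array([204.50310559, 298.32298137]), array([0.4819, 0.2453, 0.072 ]))
time: 13.45
ee_pos: [0.4592, -0.17, 0.0681]
eef_rot: [0.716, -0.003, 0.698, -0.003]
ft_force: [1.1, 0.0, -0.1]
grip_width: 0.0006
```

Lift clear, then move back over the free near-left side so the tray can be seen.

```bash
python3 -m creep '[[[-0.03,0,0],0],[[-0.04,0,0],0],[[-0.04,0,0],0],[[-0.03,0.04,0],0],[[0,0.045,0],0],[[0,0.045,0],0],[[0,0.045,0],0],[[0,0.045,0],0]]'; python3 -m creep '[[[0,0.045,0],0],[[0,0.045,0],0],[[0,0.04,0],0],[[0,0.03,0],0],[[0,0,0],0],[[0,0,0],0]]'; python3 - <<'E'
from h import *
t=manip.grab_frame("top");s=manip.grab_frame("side")
cv2.imwrite("pics/s12.png",s[:,:,::-1]);cv2.imwrite("pics/t12.png",t[:,:,::-1])
o=manip.observe();print(o["time"],o["ee_pos"],o["joint_vel"].round(3));print(*blobs("side",s),sep="\n")
print(*blobs("top",t),sep="\n")
print("shaker diff", cv2.norm(s[160:210,268:300],cv2.imread("pics/side0.png")[:,:,::-1][160:210,268:300],cv2.NORM_L1)/(50*32*3))
E
```

```text
time: 14.25
ee_pos: [0.4575, 0.054, 0.212]
eef_rot: [0.718, 0.001, 0.696, -0.006]
ft_force: [1.9, 0.8, -0.0]
grip_width: 0.0006
time: 14.85
ee_pos: [0.4531, 0.2278, 0.2105]
eef_rot: [0.717, -0.003, 0.697, -0.001]
ft_force: [-0.3, -0.6, 0.5]
grip_width: 0.0005
14.95 [0.4534162  0.22680938 0.21057154] [-0.022 -0.003 -0.002 -0.004 -0.001  0.003]
(np.int32(376), array([224.33776596, 119.56914894]), array([ 0.9106, -0.2668,  0.072 ]))
(np.int32(69), array([205.08695652, 131.31884058]), array([ 0.887 , -0.1716,  0.072 ]))
(np.int32(77), array([237.77922078, 142.06493506]), array([ 0.7827, -0.1703,  0.072 ]))
(np.int32(159), array([204.49056604, 298.32075472]), array([0.4819, 0.2453, 0.072 ]))
(np.int32(81), array([184.66666667, 311.2962963 ]), array([0.4844, 0.2757, 0.072 ]))
(np.int32(102), array([337.17647059, 195.44117647]), array([ 0.6136, -0.1504,  0.072 ]))
(np.int32(104), array([337.56730769, 243.71153846]), array([ 0.5078, -0.1507,  0.072 ]))
(np.int32(106), array([347.45283019, 264.03773585]), array([ 0.4645, -0.1717,  0.072 ]))
shaker diff 48.23791666666666
```

View pics/t12.png

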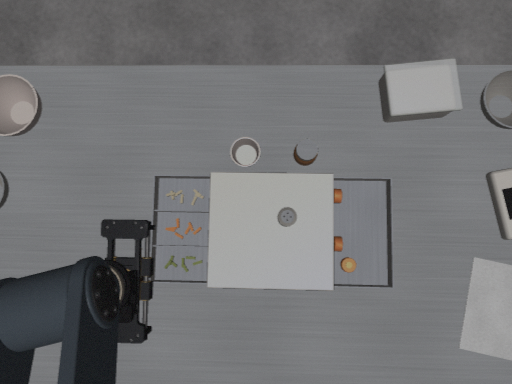

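View pics/s12.png

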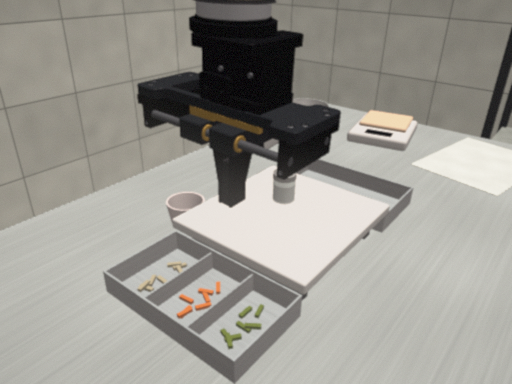

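The board is empty except for the shaker, still at (287,217). The carrots are in the plain tray at (338,196), (338,244) and (348,264). One last comparison, then hand in.

```bash
python3 - <<'E'
from h import *
a=cv2.imread("pics/top0.png").astype(int);b=cv2.imread("pics/t12.png").astype(int)
for n,(x0,x1,y0,y1) in dict(shaker=(272,302,202,232),ram=(228,262,136,168),jar=(293,321,134,166),garnish=(160,205,180,275)).items():
    print(n,abs(a-b)[y0:y1,x0:x1].mean().round(2))
print(manip.hand_in())
E
```

```text
shaker 9.71
ram 8.6
jar 7.32
garnish 7.97
the job is handed in; nothing more can be done
None
```

All three carrot slices are off the board and in the plain tray on the −y side. I swept them one at a time with shut fingers, and handed the job in at about 15 s.

- **Carrots:** the last top view shows all three inside the plain tray. Two sit close to the near wall and look as if they are standing on edge; the third lies flat. The board is empty except for the shaker.
- **Everything else:** the shaker is at its starting pixel, about (287,217). The ramekin, jar and garnish look unmoved in the pictures.
- **Forces:** every wrist reading I took was about 2 N or less.
- **Inconclusive check:** my last image comparison with the start did not settle whether anything had shifted. It showed differences of 7–10 grey levels in every region, the fixed garnish tray included. I put that down to lighting or the arm's shadow, so "unmoved" rests on the pixel positions.
- **Failed check:** the side-view shaker comparison (difference 48) was useless, because the gripper was blocking the view.

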